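# Load the drying rack and lock the blower on

## Task

Slide every patterned metal plate lying on the bench into the drying rack, one to a lane, either face up, flat under the lane's lips and fully home against the stop at the back. When all are in, start the hand blower clamped upside down beside the rack: squeeze its trigger right in, keep it in while you press the lock button on the side of the handle right in, then ease the trigger out on to the lock before letting go of the button, so that it stays on by itself. Leave the steel bench block and the jar that stand near the plates where they are.

Things in the scene. Friction and masses are not known exactly. Their poses are not given: they have to be found in the camera images.
- plate1: metal texture plate, a flat bar 120 x 50 x 10 mm, 0.2 kg, patterned on top; may be absent. Origin: its middle (5 mm above its underside); x along its 120 mm length, y across its 50 mm width, z through its thickness. Both ends are alike. Starts flat on the bench, its x within about 20 degrees of straight away from the robot
- plate2: metal texture plate, a flat bar 120 x 50 x 10 mm, 0.2 kg, patterned on top; may be absent. Origin: its middle (5 mm above its underside); x along its 120 mm length, y across its 50 mm width, z through its thickness. Both ends are alike. Starts flat on the bench, its x within about 20 degrees of straight away from the robot
- plate3: metal texture plate, a flat bar 120 x 50 x 10 mm, 0.2 kg, patterned on top; may be absent. Origin: its middle (5 mm above its underside); x along its 120 mm length, y across its 50 mm width, z through its thickness. Both ends are alike. Starts flat on the bench, its x within about 20 degrees of straight away from the robot
- plate4: metal texture plate, a flat bar 120 x 50 x 10 mm, 0.2 kg, patterned on top; may be absent. Origin: its middle (5 mm above its underside); x along its 120 mm length, y across its 50 mm width, z through its thickness. Both ends are alike. Starts flat on the bench, its x within about 20 degrees of straight away from the robot
- rack: fixed aluminium drying rack, 350 mm wide, four lanes side by side 85 mm apart, mouths towards the robot. Origin on the bench under its middle; x runs along the lanes to the back stop (face at x = +39 mm, 20 mm high). The deck (lane floor) is 40 mm up and starts at x = -39; before each mouth a tongue of it, 34 mm wide, runs out to x = -75, with open notches beside it for fingers
- lane1 (a point): lane 1 of the rack (of 4, counted from its -y side): where the middle of a plate fully home lies, 5 mm above the deck; axes as the rack's. Plate ends are then at x = -60 and +60 (stop). Side walls 53 mm apart from x = -2 to +60, with lips (14 to 17 mm above the deck) reaching 6 mm in from the walls; from x = -2 out to the mouth at x = -18 the walls flare to 63 mm apart, without lips
- lane2 (a point): lane 2 of the rack (of 4, counted from its -y side): where the middle of a plate fully home lies, 5 mm above the deck; axes as the rack's. Plate ends are then at x = -60 and +60 (stop). Side walls 53 mm apart from x = -2 to +60, with lips (14 to 17 mm above the deck) reaching 6 mm in from the walls; from x = -2 out to the mouth at x = -18 the walls flare to 63 mm apart, without lips
- lane3 (a point): lane 3 of the rack (of 4, counted from its -y side): where the middle of a plate fully home lies, 5 mm above the deck; axes as the rack's. Plate ends are then at x = -60 and +60 (stop). Side walls 53 mm apart from x = -2 to +60, with lips (14 to 17 mm above the deck) reaching 6 mm in from the walls; from x = -2 out to the mouth at x = -18 the walls flare to 63 mm apart, without lips
- lane4 (a point): lane 4 of the rack (of 4, counted from its -y side): where the middle of a plate fully home lies, 5 mm above the deck; axes as the rack's. Plate ends are then at x = -60 and +60 (stop). Side walls 53 mm apart from x = -2 to +60, with lips (14 to 17 mm above the deck) reaching 6 mm in from the walls; from x = -2 out to the mouth at x = -18 the walls flare to 63 mm apart, without lips
- blower: fixed hand blower clamped upside down in a stand. Origin on the bench under the handle's axis; x the way it blows, z up. Motor housing: cylinder along x, radius 36, axis 72 mm up, x = -70 to 70, with a clamp knob (x 30) out to y = 68; nozzle to x = 150, battery to x = -117. The handle stands up from it, 42 (x) by 32 (y) mm, free end 203 mm up; trigger on its +x face, lock button on its +y face
- trigger_face (a point): middle of the trigger's outer face (moves with it). The trigger is a bar 24 mm wide (y), from 128 to 175 mm above the bench, that stands 18 mm out of the handle's +x face when free and 8 mm when right in. Axes as the blower's; it is pushed in towards -x. With the handle's corner between the open fingers, one can hold the trigger in while the other reaches the button
- lock_face (a point): middle of the outer face of the round lock button, 18 mm across (moves with it); its axis is 165 mm above the bench, at x = 4 mm in the blower's frame. It stands 11 mm out of the handle's +y face when free and 4 mm when right in. Axes as the blower's; it is pushed in towards -y
- trigger (a joint): travel of the trigger in m: 0 free, 0.010 right in; spring of 4 N at first, 9 N right in. While the lock holds it stays at about 0.006. Squeezing it in again releases the lock
- lock_button (a joint): travel of the lock button in m: 0 out, 0.007 right in; spring of 2 to 4 N. It goes in only while the trigger is squeezed past about 0.008 (otherwise it is blocked after 1.5 mm); with the trigger right in it springs out again when let go; once the trigger has been eased out against it, the trigger holds it in
- bench_block: steel bench block 64 x 64 x 18 mm, 0.55 kg, loose on the bench among the plates, not to be disturbed. Origin: centre of its underside
- pumice_jar: small jar with a white lid, 44 mm across, 60 mm high, standing at the left of the rack; not to be disturbed. Origin: centre of its underside
Not all that is in view belongs to the job. Leave any brown or pink look-alike of the plate2 alone.

How it is judged:
By the outcome, as a careful person would: the job done as asked, in the order asked, and still so for the second after the job is handed in, with the robot touching nothing.
Of plate1, plate2, plate3, plate4 only 3 to 4 are there at a start; the rules pass over those that are not, and their reading is None.
At some moment in a run one of plate1, plate2, plate3, plate4 may be knocked a few centimetres aside while the robot is not near it.
Once in a run the grip may slacken for a moment while it holds something.
It also fails if it takes over 210 s, if anything falls off the work surface, if the arm or the gripper's body presses on something with over 40 N, if the wrist force passes 120 N, or if a joint passes its speed limit or range.

## Robot

A 6-joint arm with a two-finger parallel gripper is mounted at the origin on the work surface. World frame = base frame: x ahead of the robot, y to its left, z up, the work surface at z = 0. Lengths are in mm, angles in rad, forces in N, time in s.
With the tool pointing down it reaches from about 275 to 750 mm from the base axis. Payload 10.2 kg.
Tool frame: the origin (TCP) lies between the finger pads; the fingertips stand 14 mm ahead of it and the grasp point (between the pads) lies 5 mm behind it (tip_reach is the distance from the TCP to the fingertips, in mm); z points along the fingers, y is the line along which they close (so a half turn about z gives the same grasp; the last joint's range is limited). The gripper opens to 85 mm and grips with 20 to 120 N. Pads are 22 mm wide; open, the fingers measure 114 mm over their backs; the gripper's body (76 mm by 85 mm) begins 54 mm behind the grasp point. The pads swing forward as they close: fully open they stand 13 mm farther back than shut.
Start: joints at [-1.555, 0.313, 1.498, -0, 1.331, -0.223], TCP at [124.168, -510.111, 245.294] pointing down, gripper open.
Joint ranges: [-2.94, 2.94], [-0.97, 2.17], [0.19, 2.56], [-1.23, 4.37], [0.02, 3.11], [-2.88, 2.88]. Speed limits (rad/s): [2.39, 2.39, 3.01, 3.14, 3.14, 3.14].

## Interface

Orientations are given as a unit quaternion [w, x, y, z].
In Python, from rig import * gives the robot as it stands.
- The arm moves only by the tool arm_command, never from a script. Its argument "steps" is a list that holds one entry, the list of rows, each a list of 7 numbers: the opening, from 0 (shut) to 1 (fully open), then the shift along the tool's x, y, z each as a share of 0.05 m, from -1 to 1, then the turn, a rotation vector about the tool's x, y, z each as a share of 0.15 rad, from -1 to 1. A call has 1 to 8 rows; each row shifts and turns the commanded pose from where the row before left it, along the tool's axes as they then stand; what a row does not reach is not made up. A row lasts 1/8 s, in which the tool goes at most 62.5 mm and 10.7 degrees, less where a joint would pass 70% of its speed; a pose out of reach is approached as far as the arm can. A call with a number of a shift or a turn outside -1 to 1 is refused whole. A call with a gripper value outside its range is refused whole. The fingers move at their own pace and stop on an object; "squeeze" is the grip in N (left out, the last holds). Time passes only in rows, so rows that do not move let the fingers close. It gives the time, the measured TCP pose, the force, the opening and the grip force at its end, in the units of the state.
- sense(): the state, without advancing time (a new reading comes with each control period).
- capture(name): name is "scene" or "top"; returns the picture (400x640x3 uint8, red, green, blue); there is no depth.
- get_calibration(name): a dict with "intrinsics" (3x3 intrinsics, pixels), "D" ([k1, k2, p1, p2, k3] as OpenCV has them; the pictures are not rectified), "rvec" (rotation vector, rad) and "tvec" (3), from world to camera coordinates, as OpenCV has them. Camera axes: x right, y down, z forward; pixel columns grow to the right and rows downward; lengths in mm; the calibration is good to about 2 mm. A picture is of the moment at which its call begins. get_calibration takes no time and is no camera call.
- finish_job(): hands the job in; it is judged then, once.
The state is a dict: "time_s": time; "joints": joint angles; "dq": joint speeds; "tau": joint torques, N m; "eef_pos": TCP position; "ee_rot": TCP orientation; "force": force on the tool from outside, world axes, zero at the start; "wrist_torque": the same for the moment, N m; "grip_width": opening from 0.0 (shut) to 1.0 (fully open); "grip_force": force on a finger pad.
Only numpy, scipy, OpenCV 4.12 (cv2) and the standard library are available. Lean on these libraries where they do the work, as an engineer would, in place of code of your own. Each camera call takes 0.05 s, during which the arm holds its last target. There are 200 camera calls.

## Working session

There is one attempt and no reset: what is moved stays moved. The work goes in short steps, Python scripts to look and compute and a tool call to move; the robot and the scene stay as the last step left them, time stands still between calls to the robot, and variables do not carry over. Pictures are saved under pics/ and viewed, at most 14 in all, crops included, and the job is handed in when it is done.

Besides the shell and the picture viewer there is one more tool, called after ">>>" by a JSON object that holds its "method" and its "body". arm_command: Moves the arm, as the interface text tells. Its arguments: {"type":"object","properties":{"steps":{"type":"array"},"squeeze":{"type":"number"}},"required":["steps"]}

```bash
ls; mkdir -p pics; python3 - <<'E'
from rig import *
import cv2
for n in("scene","top"):
    cv2.imwrite(f"pics/{n}0.png",capture(n)[:,:,::-1]); c=get_calibration(n); print(n,c)
print(sense())
E
```

```text
pics
scene {'intrinsics': array([[415.75992652,   0.        , 321.49518807],
       [  0.        , 415.75992652, 195.3506723 ],
       [  0.        ,   0.        ,   1.        ]]), 'D': array([-0.02114596,  0.        ,  0.        ,  0.        ,  0.        ]), 'rvec': array([ 1.11799036,  2.38854443, -0.98254171]), 'tvec': array([ 344.19064448, -167.37566926, 1579.6892154 ])}
top {'intrinsics': array([[376.71508883,   0.        , 317.60419772],
       [  0.        , 376.71508883, 193.17549929],
       [  0.        ,   0.        ,   1.        ]]), 'D': array([-0.00976062,  0.        ,  0.        ,  0.        ,  0.        ]), 'rvec': array([ 2.15934371, -2.21074615,  0.07750833]), 'tvec': array([  -8.28402968,  511.47484222, 1140.30928833])}
{'time_s': 0.1, 'joints': array([-1.55543501e+00,  3.13378871e-01,  1.49834753e+00, -4.17468567e-05,
        1.33099447e+00, -2.23415654e-01]), 'dq': array([ 0.0005608 , -0.00211053, -0.00239477,  0.00163764,  0.00061462,
        0.00028855]), 'tau': array([ 2.65838826e-03, -4.12903512e+01, -2.60145020e+01, -1.43531470e-04,
        3.00839165e-03, -2.05006000e-05]), 'eef_pos': array([ 124.13722508, -509.89601613,  244.80516944]), 'ee_rot': array([-5.63165820e-04,  9.92880906e-01,  1.19109981e-01,  3.84132639e-05]), 'force': array([ 0.34802947, -0.53465939,  0.2880058 ]), 'wrist_torque': array([-0.01342276,  0.01564451,  0.04330464]), 'grip_force': 0.0, 'grip_width': 0.9986082635875937}
```

View pics/scene0.png

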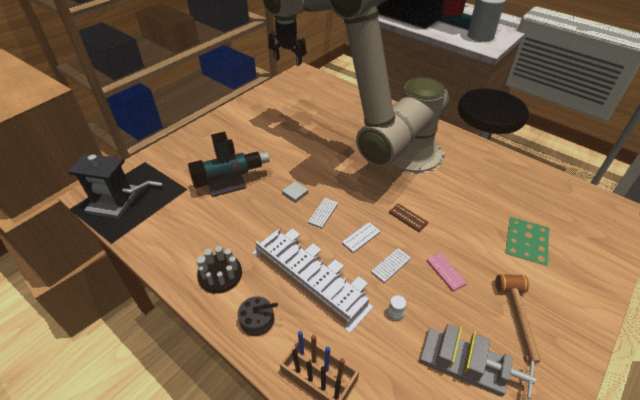

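View pics/top0.png

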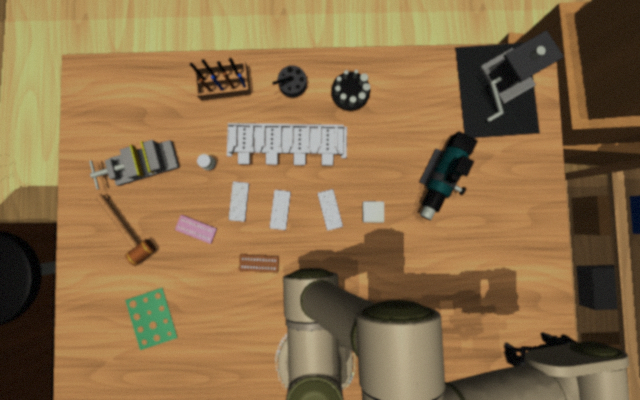

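The scene picture shows three white plates (scene pixels 323,212; 361,237; 391,265), with the block at (295,190) and the jar at (398,307). The brown and pink bars are decoys. In the top picture the plates are at (239,201), (280,210) and (330,210), the rack is at (287,143) and the blower at (447,175).

```bash
cat > h.py <<'E'
from rig import *
import numpy as np, cv2
def ray(n,uv,z):
    c=get_calibration(n); K,D=c["intrinsics"],c["D"]
    R,_=cv2.Rodrigues(c["rvec"]); t=np.array(c["tvec"]).ravel()
    p=cv2.undistortPoints(np.array(uv,float).reshape(-1,1,2),K,D).reshape(-1,2)
    d=np.c_[p,np.ones(len(p))]@R; o=-R.T@t
    return o+d*((z-o[2])/d[:,2])[:,None]
def proj(n,P):
    c=get_calibration(n)
    return cv2.projectPoints(np.array(P,float).reshape(-1,3),c["rvec"],c["tvec"],c["intrinsics"],c["D"])[0].reshape(-1,2)
def plates(n,img,z=10):
    g=img.astype(int); m=((g.min(2)>120)&(g.max(2)-g.min(2)<50)).astype(np.uint8)
    out=[]
    for c in cv2.findContours(m,cv2.RETR_EXTERNAL,cv2.CHAIN_APPROX_NONE)[0]:
        if cv2.contourArea(c)<60: continue
        w=ray(n,c.reshape(-1,2)+0.0,z)[:,:2].astype(np.float32)
        (cx,cy),(a,b),_=r=cv2.minAreaRect(w); bp=cv2.boxPoints(r); e=bp[1]-bp[0]; f=bp[2]-bp[1]
        L=e if np.hypot(*e)>np.hypot(*f) else f
        yaw=np.degrees(np.arctan2(L[1],L[0])); yaw=(yaw+90)%180-90
        if cx>150 and cx<1000: out.append((round(cx,1),round(cy,1),round(max(a,b)),round(min(a,b)),round(yaw,1),c.reshape(-1,2).mean(0).round(1).tolist()))
    return out
E
python3 - <<'E'
from h import *
for n in("top","scene"):
    im=cv2.imread(f"pics/{n}0.png")[:,:,::-1]
    print(n); [print(*p) for p in plates(n,im)]
a=cv2.imread("pics/top0.png")
cv2.imwrite("pics/crops.png",np.vstack([cv2.resize(a[110:180,215:355],None,fx=5.7,fy=5.7,interpolation=2)[:, :798],]))
cv2.imwrite("pics/blow.png",np.hstack([cv2.resize(a[125:225,415:480],(390,600),interpolation=2),cv2.resize(cv2.imread("pics/scene0.png")[125:200,185:275],(400,333),interpolation=2)[:].repeat(1,0) if 0 else cv2.copyMakeBorder(cv2.resize(cv2.imread("pics/scene0.png")[120:200,185:275],(405,360),interpolation=2),0,240,0,0,0)]))
E
```

```text
top
410.1 359.2 115 47 67.7 [194.4, 228.9]
451.2 -190.0 65 62 -1.8 [373.1, 211.2]
464.6 97.7 122 52 -8.2 [279.6, 209.5]
461.1 -56.6 121 52 13.2 [329.7, 209.3]
493.1 225.5 121 51 -6.8 [238.2, 201.2]
623.1 334.0 40 38 -45.6 [203.3, 160.3]
622.1 570.9 73 63 -21.8 [125.6, 162.7]
643.7 440.5 78 17 15.0 [169.3, 154.6]
646.0 497.0 81 17 18.6 [151.3, 153.8]
669.7 73.9 373 130 88.3 [284.7, 144.0]
scene
568.4 634.9 92 74 16.6 [521.1, 374.0]
619.4 501.5 87 16 12.0 [457.7, 355.8]
585.6 569.0 119 86 15.7 [487.3, 365.4]
638.3 435.4 88 26 13.2 [430.2, 344.6]
599.5 467.6 92 28 15.9 [449.1, 341.7]
691.8 255.6 101 17 -2.1 [358.8, 318.1]
588.6 307.7 43 40 31.8 [398.1, 301.8]
495.2 226.4 122 51 -6.8 [391.0, 264.1]
641.5 55.2 374 117 87.4 [314.9, 267.6]
466.6 98.7 121 52 -8.6 [360.5, 236.3]
922.1 -612.0 113 14 -60.7 [102.0, 210.3]
463.1 -56.4 121 51 13.1 [322.7, 211.9]
446.9 -194.8 64 63 88.1 [294.5, 189.6]
```

View pics/crops.png

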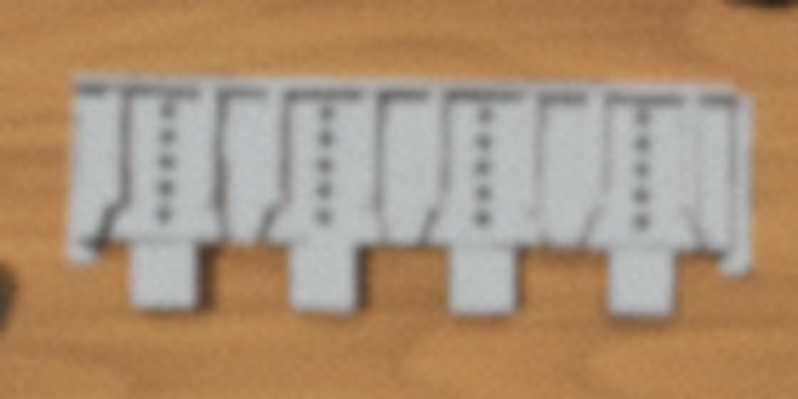

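View pics/blow.png

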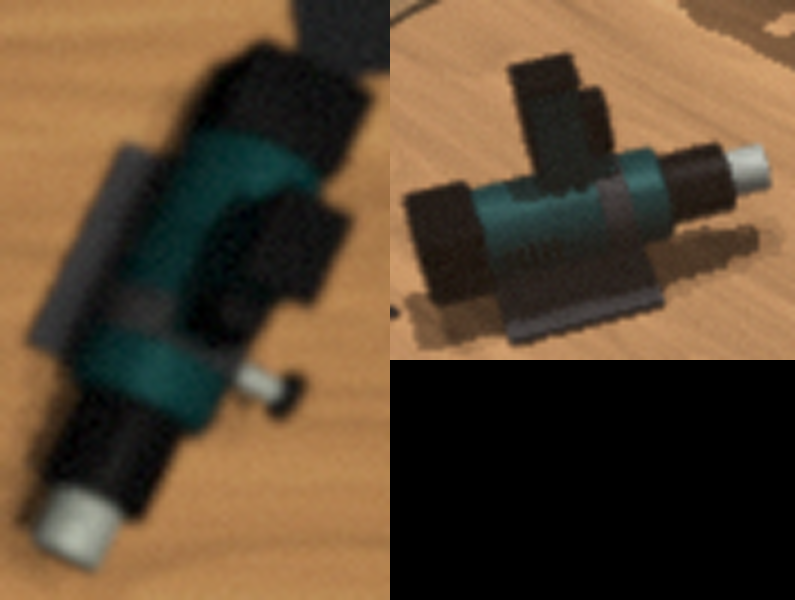

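The rack crop shows four lanes with tongue fronts at y≈310–316. The rows of dots that mark the lane middles are at x≈166, 325, 484 and 642. The blower crop shows the nozzle pointing down-left at about (75,530), the knob at (285,395), the handle's free end near (290,250) and the trigger at (235,305). Next I'll compute the rack pose and get a brighter view of the handle.

```bash
python3 - <<'E'
from h import *
s=5.7; f=lambda P:(np.array(P,float)+.5)/s-.5+np.array([215,110])
d0=ray("top",f([(168,108),(326,112),(485,115),(643,118)]),40)[:,:2]
d1=ray("top",f([(164,214),(324,216),(482,219),(642,222)]),40)[:,:2]
t=ray("top",f([(165,310),(324,312),(482,314),(641,316)]),40)[:,:2]
e=ray("top",f([(165,242),(324,243),(482,246),(641,248)]),40)[:,:2]
print(d0.round(1),d1.round(1),t.round(1),e.round(1),sep="\n")
v=t[0]-t[3]; print("rack yaw from tongues",np.degrees(np.arctan2(-v[0],v[1])), "dots",[np.degrees(np.arctan2(-(a[0]-a[3])[0],(a[0]-a[3])[1])) for a in(d0,d1,e)], np.hypot(*v)/3)
c=get_calibration("top");R,_=cv2.Rodrigues(c["rvec"]);print("cam",-R.T@c["tvec"])
im=cv2.imread("pics/scene0.png"); b=cv2.imread("pics/top0.png")
g=lambda a:np.clip((a/255.)**.45*255,0,255).astype(np.uint8)
A=cv2.resize(g(b)[145:205,425:475],None,fx=8,fy=8,interpolation=2); B=cv2.resize(g(im)[128:178,205:245],None,fx=9.6,fy=9.6,interpolation=2)
cv2.imwrite("pics/han.png",np.hstack([A,B]));print(A.shape,B.shape)
# nozzle silver
h=b.astype(int);m=((h.min(2)>95)&(h.max(2)-h.min(2)<45)).astype(np.uint8);m[:,:415]=0;m[:,480:]=0;m[:130]=0;m[225:]=0
for c in cv2.findContours(m,0,cv2.CHAIN_APPROX_NONE)[0]:
    if len(c)>6:
        w=ray("top",c.reshape(-1,2),72)[:,:2].astype(np.float32);r=cv2.minAreaRect(w);print(cv2.contourArea(c),r,cv2.boxPoints(r).round(1).tolist())
E
```

```text
[[712.9 199.8]
 [708.7 115.1]
 [705.   29.9]
 [701.4 -54.7]]
[[655.5 202.5]
 [652.3 117. ]
 [648.7  32.6]
 [645.  -52.7]]
[[603.7 202.4]
 [600.6 117.7]
 [597.6  33.6]
 [594.5 -50.9]]
[[640.3 202.1]
 [637.8 117.2]
 [634.1  32.9]
 [631.  -51.9]]
rack yaw from tongues -2.0890434065205277 dots [np.float64(-2.5993709244140204), np.float64(-2.337504596026422), np.float64(-2.0956099164730198)] 84.50248133650841
cam [ 428.94084896  -19.46948711 1173.71678849]
(480, 400, 3) (480, 384, 3)
84.0 ((443.38922119140625, -342.43609619140625), (28.551082611083984, 30.316036224365234), 61.04765701293945) [[423.20001220703125, -347.6000061035156], [449.70001220703125, -362.29998779296875], [463.6000061035156, -337.29998779296875], [437.0, -322.6000061035156]]
16.0 ((512.869873046875, -431.49334716796875), (18.501134872436523, 10.55537223815918), 42.86543273925781) [[502.5, -433.8999938964844], [509.70001220703125, -441.70001220703125], [523.2000122070312, -429.1000061035156], [516.0999755859375, -421.29998779296875]]
```

View pics/han.png

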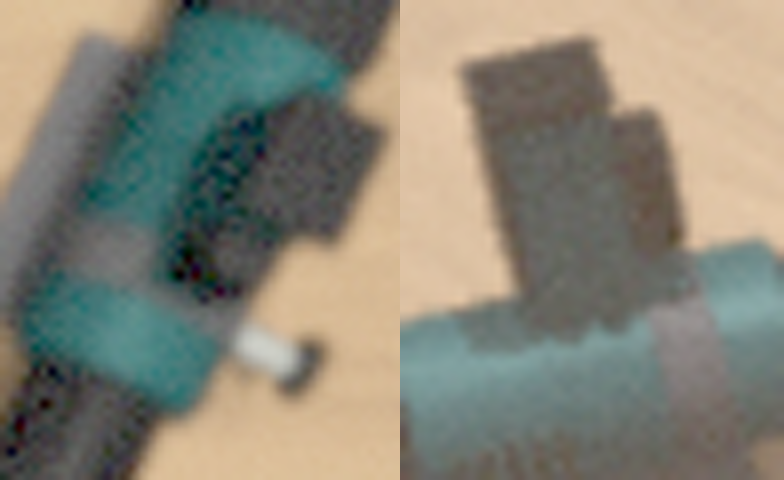

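The enlarged handle picture shows the free-end face clearly in the scene view, with corners near (463,65), (597,38), (610,105) and (490,135). The trigger and the knob are also clear. I'll compute the blower pose and start moving towards the right-hand plate.

```bash
cat >> h.py <<'E'
def need(x,y,z,yaw):
    s=sense(); w,a,b,c=s["ee_rot"]; from scipy.spatial.transform import Rotation as Ro
    R=Ro.from_quat([a,b,c,w]); ya=np.radians(yaw)
    best=min((Ro.from_matrix([[np.cos(t),np.sin(t),0],[np.sin(t),-np.cos(t),0],[0,0,-1]]) for t in(ya,ya+np.pi)),key=lambda T:(R.inv()*T).magnitude())
    print("shift/50:",(R.inv().apply(np.array([x,y,z])-s["eef_pos"])/50).round(3),"turn/.15:",((R.inv()*best).as_rotvec()/.15).round(3),"pos",s["eef_pos"].round(1),"t",round(s["time_s"],2))
E
python3 - <<'E'
from h import *
f=lambda P,s,o:(np.array(P,float)+.5)/s-.5+np.array(o)
print("scene top corners z203",ray("scene",f([(63,65),(197,38),(210,105),(90,135)],9.6,(205,128)),203)[:,:2].round(1))
print("top corners z203",ray("top",f([(315,92),(383,135),(333,240),(262,190)],8,(425,145)),203)[:,:2].round(1))
print("knob end z72",ray("top",f([(305,375),(240,340)],8,(425,145)),72)[:,:2].round(1))
print("trig scene",ray("scene",f([(255,110),(280,235)],9.6,(205,128)),175)[:,:2].round(1))
# nozzle in scene
b=cv2.imread("pics/scene0.png").astype(int);m=((b.min(2)>110)&(b.max(2)-b.min(2)<40)).astype(np.uint8);m[:,:250]=0;m[:,280:]=0;m[:140]=0;m[175:]=0
for c in cv2.findContours(m,0,cv2.CHAIN_APPROX_NONE)[0]: print(len(c),ray("scene",c.reshape(-1,2),72)[:,:2].mean(0), c.reshape(-1,2).mean(0))
E
```

```text
scene top corners z203 [[ 572.5 -427.8]
 [ 534.3 -405.1]
 [ 555.7 -374. ]
 [ 591.2 -391.7]]
top corners z203 [[ 585.9 -403.5]
 [ 571.3 -424.9]
 [ 537.3 -406.9]
 [ 554.2 -384.6]]
knob end z72 [[ 502.4 -446.3]
 [ 515.8 -423. ]]
trig scene [[ 526.3 -391.5]
 [ 565.5 -335. ]]
23 [ 435.67257402 -344.99824121] [264.2173913  155.69565217]
```

>>> {"method": "arm_command", "body": {"steps": [[[1, 0.64, -0.6, 0, 0, 0, 0], [1, 0.64, -0.6, 0, 0, 0, 0], [1, 0.64, -0.6, 0, 0, 0, 0], [1, 0.64, -0.6, 0, 0, 0, 0], [1, 0.64, -0.6, 0, 0, 0, 0], [1, 0.64, -0.6, 0, 0, 0, 0], [1, 0.64, -0.6, 0, 0, 0, 0], [1, 0.64, -0.6, 0, 0, 0, 0]]]}}

```text
time_s: 1.1
eef_pos: [316.6, -215.0, 245.2]
ee_rot: [-0.0, 0.993, 0.119, -0.0]
force: [0.3, -0.1, -0.1]
grip_width: 0.999
grip_force: 0.0
```

>>> {"method": "arm_command", "body": {"steps": [[[1, 0.64, -0.6, 0, 0, 0, 0], [1, 0.64, -0.6, 0, 0, 0, 0], [1, 0.64, -0.6, 0, 0, 0, 0], [1, 0.65, -0.6, 0, 0, 0, 0], [1, 0, 0, 0.7, 0, 0, 0], [1, 0, 0, 0.7, 0, 0, 0], [1, 0, 0, 0.7, 0, 0, 0], [1, 0, 0, 0.6, 0, 0, 0.06]]]}}

```text
time_s: 2.1
eef_pos: [412.3, -69.2, 109.0]
ee_rot: [-0.0, 0.993, 0.115, -0.0]
force: [0.2, -0.4, -0.6]
grip_width: 1.002
grip_force: 0.0
```

```bash
python3 - <<'E'
from h import *
for n in("top","scene"):
    im=capture(n); cv2.imwrite(f"pics/{n}1.png",im[:,:,::-1])
    print(n); [print(*p) for p in plates(n,im) if p[0]<560 and abs(p[1])<300]
need(413.5,-67.9,17,13.1); print(sense()["force"])
E
```

```text
top
257.2 -121.5 37 22 -28.4 [352.7, 275.2]
328.2 27.9 40 22 -23.2 [303.3, 253.0]
400.9 -91.8 113 39 63.3 [341.2, 228.7]
452.3 -203.9 62 34 -2.0 [378.1, 211.0]
464.6 98.4 121 50 -8.5 [279.5, 209.5]
506.7 -45.3 50 28 -72.9 [325.0, 194.5]
493.4 226.0 121 50 -6.9 [238.1, 201.0]
scene
495.5 226.9 122 52 -7.1 [391.0, 264.3]
466.7 99.7 122 54 -8.5 [360.9, 236.3]
484.3 -51.6 78 51 12.8 [319.1, 215.2]
446.4 -207.2 65 40 -4.6 [292.4, 187.6]
shift/50: [0.059 0.002 1.821] turn/.15: [-0.024  0.03   0.007] pos [411.1 -68.7 108.1] t 2.2
[-0.79737716 -0.60106502  0.07932989]
```

>>> {"method": "arm_command", "body": {"steps": [[[1, 0.03, 0, 0.6, 0, 0, 0], [1, 0.03, 0, 0.6, 0, 0, 0], [0.8, 0, 0, 0.4, 0, 0, 0], [0.7, 0, 0, 0.22, 0, 0, 0], [0.7, 0, 0, 0, 0, 0, 0]]]}}

```text
time_s: 2.82
eef_pos: [415.7, -68.8, 19.6]
ee_rot: [-0.0, 0.993, 0.115, -0.0]
force: [0.2, 1.1, 0.7]
grip_width: 0.696
grip_force: 0.0
```

>>> {"method": "arm_command", "body": {"steps": [[[0.5, 0, 0, 0, 0, 0, 0], [0.4, 0, 0, 0, 0, 0, 0], [0.4, 0, 0, 0, 0, 0, 0], [0.4, 0, 0, 0, 0, 0, 0], [0.4, 0, 0, 0, 0, 0, 0]]], "squeeze": 50}}

```text
time_s: 3.45
eef_pos: [416.0, -68.8, 20.7]
ee_rot: [0.0, 0.993, 0.115, 0.001]
force: [-2.5, 0.9, 10.5]
grip_width: 0.53
grip_force: 49.4
```

>>> {"method": "arm_command", "body": {"steps": [[[0.4, 0, 0, -0.3, 0, 0, 0], [0.4, 0, 0, -0.6, 0, 0, 0], [0.4, 0, 0, -0.6, 0, 0, 0], [0.4, 0, 0, 0, 0, 0, 0], [0.4, 0, 0, 0, 0, 0, 0]]], "squeeze": 80}}

```text
time_s: 4.08
eef_pos: [415.4, -68.6, 94.2]
ee_rot: [0.0, 0.993, 0.115, 0.0]
force: [-0.2, 0.0, 0.4]
grip_width: 0.4
grip_force: 0.0
```

```bash
python3 - <<'E'
from h import *
ims={n:capture(n) for n in("top","scene")}
print(sense()["force"],sense()["grip_width"])
[print(*p) for p in plates("top",ims["top"],82) if p[0]<560 and abs(p[1])<300]
need(669.9-50-20-60,-53.9+.04*130,80,-2.3)
cv2.imwrite("pics/g1.png",np.hstack([cv2.resize(ims["top"][170:260,290:390,::-1],(400,360),interpolation=2),cv2.resize(ims["scene"][150:240,270:370,::-1],(400,360),interpolation=2)]))
E
```

```text
[-0.29612392  1.06964354 -0.39482257] 0.40116203604530304
343.4 22.8 35 20 -19.8 [303.9, 250.2]
407.9 -85.2 104 37 66.9 [340.5, 226.4]
450.9 -191.0 58 35 -1.9 [377.6, 210.9]
462.3 91.1 114 47 -8.2 [279.5, 209.5]
489.4 210.8 114 47 -6.8 [238.1, 201.2]
shift/50: [2.52  0.182 0.272] turn/.15: [-0.005  0.007  1.799] pos [415.2 -68.5  93.7] t 4.17
```

View pics/g1.png

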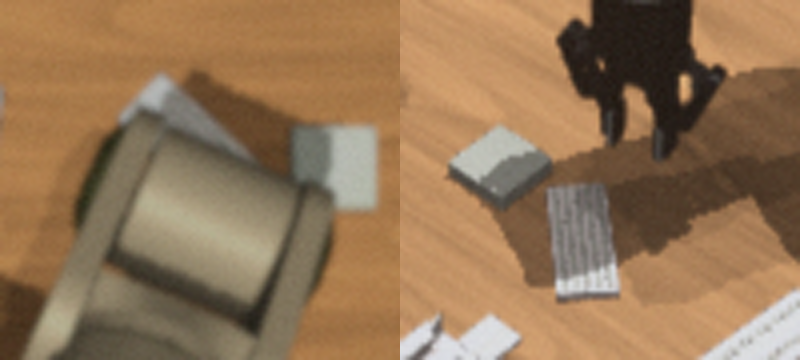

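The grip missed. The plate lies on the bench turned at about scene (583,240 in the crop), clear of the block. The fingertips were too high, because they sit farther back when open. I'll re-measure the plate in the scene view, which sees it whole.

```bash
cat >> h.py <<'E'
def plate_s(im,roi,n="scene",z=10,k=0.25):
    x0,y0,x1,y1=roi; g=im.astype(float); sat=(g.max(2)-g.min(2))/(g.max(2)+1)
    m=((sat<k)&(g.max(2)>60)).astype(np.uint8); M=np.zeros_like(m); M[y0:y1,x0:x1]=m[y0:y1,x0:x1]
    M=cv2.morphologyEx(M,cv2.MORPH_OPEN,np.ones((2,2),np.uint8))
    for c in cv2.findContours(M,0,cv2.CHAIN_APPROX_NONE)[0]:
        if cv2.contourArea(c)<60: continue
        r=cv2.minAreaRect(ray(n,c.reshape(-1,2),z)[:,:2].astype(np.float32)); b=cv2.boxPoints(r);e=b[1]-b[0];f=b[2]-b[1];L=e if np.hypot(*e)>np.hypot(*f) else f
        print("plate",np.round(r[0],1),np.round(sorted(r[1]),0),"yaw",round((np.degrees(np.arctan2(L[1],L[0]))+90)%180-90,1))
E
python3 - <<'E'
from h import *
im=capture("scene"); plate_s(im,(270,180,335,232)); plate_s(im,(300,180,440,290))
E
```

```text
plate [473.9 -76.3] [ 50. 125.] yaw 45.5
plate [ 453.1 -184.3] [72. 74.] yaw 87.3
plate [497.9 230.9] [ 52. 124.] yaw -7.0
plate [650.6 101.8] [128. 225.] yaw 87.7
plate [469.3 104.2] [ 53. 124.] yaw -8.6
plate [473.9 -76.3] [ 50. 125.] yaw 45.5
```

```bash
python3 - <<'E'
from h import *
need(460.4,-90.2,60,45.5); print(sense()["joints"].round(2))
E
```

```text
shift/50: [0.783 0.628 0.672] turn/.15: [-0.008  0.006 -3.762] pos [415.2 -68.5  93.7] t 4.22
[-0.44  0.29  1.98  0.    0.87  0.9 ]
```

>>> {"method": "arm_command", "body": {"steps": [[[0.8, 0.39, 0.31, 0, 0, 0, 0], [0.8, 0.39, 0.32, 0, 0, 0, 0], [0.8, 0, 0, 0.2, 0, 0, -0.94], [0.8, 0, 0, 0.2, 0, 0, -0.94], [0.75, 0, 0, 0.2, 0, 0, -0.94], [0.75, 0, 0, 0.1, 0, 0, -0.94], [0.75, 0, 0, 0.5, 0, 0, 0], [0.7, 0, 0, 0, 0, 0, 0]]]}}

```text
time_s: 5.22
eef_pos: [459.6, -90.0, 32.8]
ee_rot: [-0.002, 0.922, 0.386, -0.001]
force: [0.4, -0.1, 0.3]
grip_width: 0.703
grip_force: 0.0
```

```bash
python3 - <<'E'
from h import *
im=capture("scene");plate_s(im,(270,180,335,232))
need(460.4,-90.2,20,45.5)
cv2.imwrite("pics/g2.png",cv2.resize(im[150:240,270:370,::-1],(600,540),interpolation=2))
E
```

```text
plate [476.7 -77.9] [ 56. 123.] yaw 46.0
plate [ 470.9 -192.8] [45. 89.] yaw 55.2
shift/50: [0.004 0.002 0.276] turn/.15: [-0.014  0.005 -0.003] pos [460.2 -90.3  33.8] t 5.28
```

View pics/g2.png

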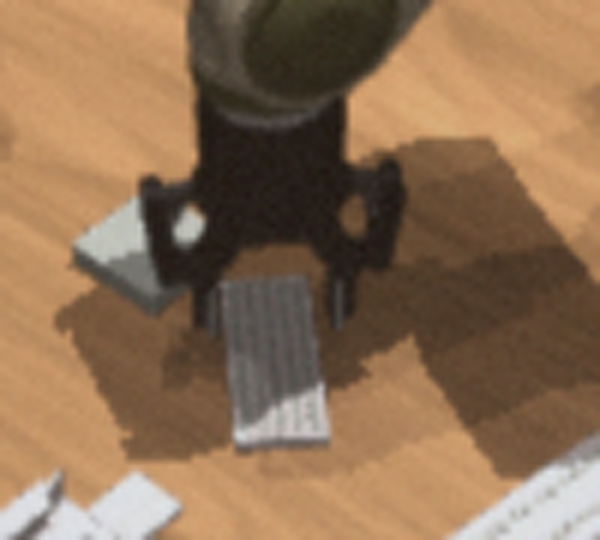

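The fingers (about 205,300 and 340,300) straddle the plate. I'll lower gently until they touch the bench.

>>> {"method": "arm_command", "body": {"steps": [[[0.68, 0, 0, 0.3, 0, 0, 0], [0.68, 0, 0, 0.06, 0, 0, 0], [0.68, 0, 0, 0, 0, 0, 0]]]}}

```text
time_s: 5.65
eef_pos: [460.6, -90.5, 16.2]
ee_rot: [-0.0, 0.922, 0.387, -0.0]
force: [-0.1, 0.3, -0.5]
grip_width: 0.679
grip_force: 0.0
```

>>> {"method": "arm_command", "body": {"steps": [[[0.68, 0, 0, 0.06, 0, 0, 0], [0.68, 0, 0, 0, 0, 0, 0]]]}}

```text
time_s: 5.9
eef_pos: [460.7, -90.5, 13.3]
ee_rot: [-0.0, 0.922, 0.387, -0.0]
force: [-0.5, 0.1, -0.2]
grip_width: 0.679
grip_force: 0.0
```

>>> {"method": "arm_command", "body": {"steps": [[[0.68, 0, 0, 0.05, 0, 0, 0], [0.68, 0, 0, 0, 0, 0, 0]]]}}

```text
time_s: 6.15
eef_pos: [460.6, -90.5, 10.7]
ee_rot: [-0.0, 0.922, 0.387, -0.0]
force: [0.1, 0.8, -0.1]
grip_width: 0.677
grip_force: 0.0
```

>>> {"method": "arm_command", "body": {"steps": [[[0.68, 0, 0, 0.05, 0, 0, 0], [0.68, 0, 0, 0, 0, 0, 0]]]}}

```text
time_s: 6.4
eef_pos: [460.9, -90.6, 9.3]
ee_rot: [0.0, 0.922, 0.387, 0.0]
force: [-5.0, 2.5, 17.5]
grip_width: 0.677
grip_force: 8.4
```

>>> {"method": "arm_command", "body": {"steps": [[[0.3, 0, 0, 0, 0, 0, 0], [0.3, 0, 0, 0, 0, 0, 0], [0.3, 0, 0, 0, 0, 0, 0], [0.3, 0, 0, 0, 0, 0, 0]]], "squeeze": 60}}

```text
time_s: 6.9
eef_pos: [462.5, -91.3, 11.2]
ee_rot: [0.002, 0.922, 0.387, 0.002]
force: [-4.2, 3.1, 37.4]
grip_width: 0.568
grip_force: 75.2
```

>>> {"method": "arm_command", "body": {"steps": [[[0.3, 0, 0, -0.1, 0, 0, 0], [0.3, 0, 0, -0.3, 0, 0, 0], [0.3, 0, 0, -0.5, 0, 0, 0], [0.3, 0, 0, -0.6, 0, 0, 0], [0.3, 0, 0, 0, 0, 0, 0]]]}}

```text
time_s: 7.52
eef_pos: [461.5, -90.8, 85.0]
ee_rot: [0.001, 0.922, 0.387, 0.001]
force: [0.7, -0.7, -3.6]
grip_width: 0.569
grip_force: 62.5
```

```bash
python3 - <<'E'
from h import *
im=capture("scene");s=sense();print(s["force"],s["grip_force"],s["grip_width"])
u=np.array([np.cos(np.radians(-2.3)),np.sin(np.radians(-2.3))])
p=np.array([669.9,-53.9])-u*(70+15); print(p)
need(*p,86,-2.3)
cv2.imwrite("pics/g3.png",cv2.resize(im[150:240,270:370,::-1],(400,360),interpolation=2))
E
```

```text
[-0.75794612  1.14864829 -2.89854006] 62.53846049308777 0.5627053006406073
[584.96847642 -50.48879763]
shift/50: [ 2.313  1.211 -0.045] turn/.15: [ 5.00e-03 -5.00e-03  5.56e+00] pos [460.7 -90.5  83.6] t 7.58
```

>>> {"method": "arm_command", "body": {"steps": [[[0.3, 0.5, 0.3, 0, 0, 0, 0.92], [0.3, 0.5, 0.1, 0, 0, 0, 0.93], [0.3, 0.4, 0, 0, 0, 0, 0.93], [0.3, 0.2, 0, 0, 0, 0, 0.93], [0.3, 0, 0, 0, 0, 0, 0.93], [0.3, 0, 0, 0, 0, 0, 0.92], [0.3, 0, 0, 0, 0, 0, 0]]]}}

```text
time_s: 8.45
eef_pos: [537.8, -58.1, 82.0]
ee_rot: [-0.0, 1.0, -0.019, -0.001]
force: [-0.0, 0.5, -2.9]
grip_width: 0.565
grip_force: 62.5
```

```bash
python3 - <<'E'
from h import *
im=capture("scene");s=sense();print(s["grip_force"],s["grip_width"])
need(565,-49.7,86,-2.3)
for n in("top","scene"):
    print(n);[print(*p) for p in plates(n,capture(n),s["eef_pos"][2]-1) if p[0]<700 and abs(p[1])<150]
cv2.imwrite("pics/g3.png",cv2.resize(im[160:280,250:390,::-1],(700,600),interpolation=2))
E
```

```text
62.523568868637085 0.5677194684159134
shift/50: [ 0.535 -0.19  -0.077] turn/.15: [-0.004  0.013  0.018] pos [537.9 -58.2  82.2] t 8.5
top
463.7 91.2 111 47 -9.2 [279.4, 211.1]
572.6 -69.8 103 37 74.5 [334.0, 170.4]
655.0 68.0 350 122 88.3 [280.8, 142.1]
scene
679.6 88.8 348 108 87.5 [314.9, 267.9]
518.0 129.1 111 49 -9.9 [360.9, 236.4]
```

View pics/g3.png

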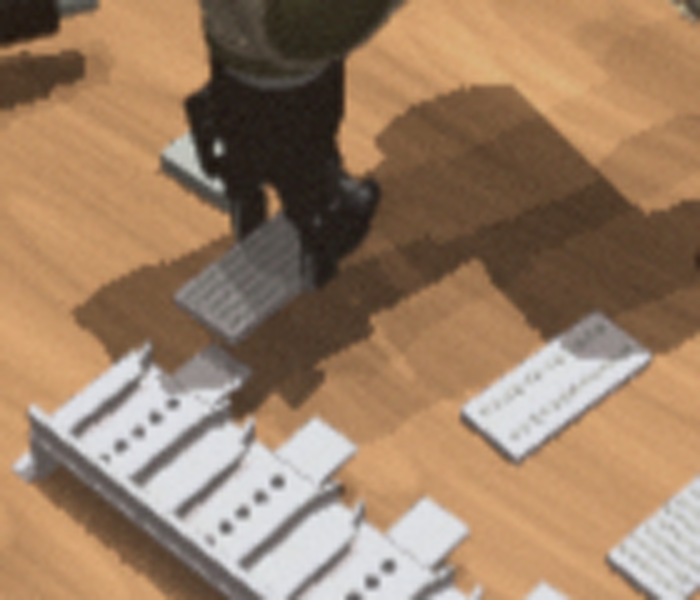

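The plate is held level between the fingers, with its front corners at crop (175,297) and (233,340). The lane-1 tongue is just beyond them.

```bash
python3 - <<'E'
from h import *
f=lambda P:(np.array(P,float)+.5)/5-.5+np.array([250,160])
c=ray("scene",f([(175,297),(233,340)]),81.5)[:,:2];print(c,c.mean(0),np.degrees(np.arctan2(*(c[0]-c[1])[::-1]))+90)
# lane1 tongue and dots in scene, z=40
print(ray("scene",f([(205,350),(247,372),(175,404),(140,433),(123,446)]),40)[:,:2].round(1))
print(ray("scene",f([(318,418),(355,450),(429,500),(467,528),(277,481),(227,526)]),40)[:,:2].round(1))
E
```

```text
[[610.13178865 -82.07338588]
 [612.78387019 -33.45186289]] [611.45782942 -57.76262439] -3.122128657898287
[[604.4 -66.1]
 [600.9 -35.2]
 [646.2 -51.5]
 [674.9 -52.3]
 [688.  -53.3]]
[[600.1  19.9]
 [604.2  51.5]
 [604.4 106.3]
 [605.8 134.5]
 [649.6  31.5]
 [690.9  30.6]]
```

>>> {"method": "arm_command", "body": {"steps": [[[0.3, 0.27, -0.09, 0, 0, 0, 0], [0.3, 0.27, -0.08, 0, 0, 0, 0], [0.3, 0, 0, 0.3, 0, 0, 0], [0.3, 0, 0, 0.25, 0, 0, 0], [0.3, 0, 0, 0, 0, 0, 0]]]}}

```text
time_s: 9.22
eef_pos: [564.5, -50.8, 54.2]
ee_rot: [-0.0, 1.0, -0.02, -0.002]
force: [-0.5, -0.6, -2.2]
grip_width: 0.562
grip_force: 62.5
```

>>> {"method": "arm_command", "body": {"steps": [[[0.3, 0, 0, 0.03, 0, 0, 0], [0.3, 0.2, 0, 0, 0, 0, 0], [0.3, 0.2, 0, 0, 0, 0, 0], [0.3, 0, 0, 0, 0, 0, 0]]]}}

```text
time_s: 9.72
eef_pos: [586.8, -51.6, 54.4]
ee_rot: [0.0, 1.0, -0.02, 0.001]
force: [0.8, 2.1, -2.6]
grip_width: 0.565
grip_force: 62.5
```

>>> {"method": "arm_command", "body": {"steps": [[[0.3, 0.15, 0, 0, 0, 0, 0], [0.3, 0.15, 0, 0, 0, 0, 0], [0.3, 0, 0, 0, 0, 0, 0]]]}}

```text
time_s: 10.1
eef_pos: [601.6, -52.2, 54.3]
ee_rot: [-0.0, 1.0, -0.02, 0.001]
force: [2.8, 3.7, -3.4]
grip_width: 0.564
grip_force: 62.5
```

>>> {"method": "arm_command", "body": {"steps": [[[0.3, 0.1, -0.02, 0, 0, 0, 0], [0.3, 0.15, 0, 0, 0, 0, 0], [0.3, 0.15, 0, 0, 0, 0, 0], [0.3, 0.15, 0, 0, 0, 0, 0], [0.3, 0, 0, 0, 0, 0, 0]]]}}

```text
time_s: 10.72
eef_pos: [621.4, -52.4, 53.5]
ee_rot: [-0.001, 1.0, -0.021, -0.011]
force: [-45.2, -0.7, 22.7]
grip_width: 0.566
grip_force: 85.4
```

The deck edge stopped the fingers, because the lane origin is 21 mm towards the robot from the rack origin. The plate is about 12 mm short of home, so I'll release it and push it in from behind.

>>> {"method": "arm_command", "body": {"steps": [[[0.3, -0.16, 0, 0, 0, 0, 0], [0.3, 0, 0, 0.03, 0, 0, 0], [0.75, 0, 0, 0, 0, 0, 0], [0.75, 0, 0, 0, 0, 0, 0], [0.75, 0, 0, -0.5, 0, 0, 0], [0.75, 0, 0, -0.5, 0, 0, 0], [0.4, -0.7, 0, 0, 0, 0, 0], [0, -0.7, 0, 0, 0, 0, 0]]]}}

```text
time_s: 11.72
eef_pos: [550.6, -49.5, 103.5]
ee_rot: [0.0, 1.0, -0.02, 0.001]
force: [0.6, -0.9, -0.3]
grip_width: 0.333
grip_force: 0.0
```

```bash
python3 - <<'E'
from h import *
im=capture("scene");s=sense();print(s["force"],s["grip_width"])
need(550,-50,53,-2.3)
cv2.imwrite("pics/g4.png",cv2.resize(im[190:290,250:370,::-1],(720,600),interpolation=2))
E
```

```text
[ 1.0709571   0.61101751 -0.79364926] 0.23969103844941145
shift/50: [0.065 0.023 0.998] turn/.15: [-0.001  0.01   0.002] pos [546.8 -48.7 102.9] t 11.78
```

View pics/g4.png

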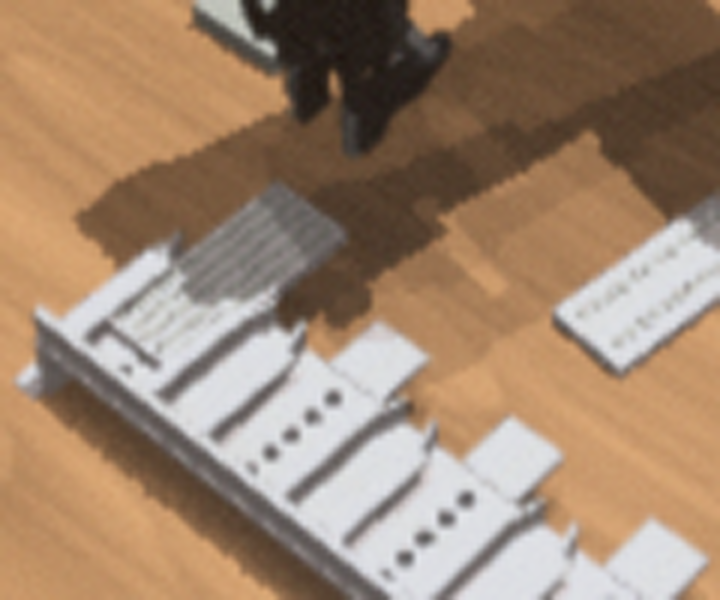

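The plate is in lane 1 under the lips and about 14 mm short of the stop. Now I'll push from the rear.

>>> {"method": "arm_command", "body": {"steps": [[[0, 0, 0.02, 0.3, 0, 0, 0], [0, 0, 0, 0.4, 0, 0, 0], [0, 0, 0, 0.3, 0, 0, 0], [0, 0, 0, 0, 0, 0, 0], [0, 0.1, 0, 0, 0, 0, 0], [0, 0.1, 0, 0, 0, 0, 0], [0, 0, 0, 0, 0, 0, 0]]]}}

```text
time_s: 12.65
eef_pos: [560.9, -50.8, 53.2]
ee_rot: [0.0, 1.0, -0.02, 0.001]
force: [-0.0, 0.2, 0.3]
grip_width: 0.001
grip_force: 0.0
```

>>> {"method": "arm_command", "body": {"steps": [[[0, 0.12, 0, 0, 0, 0, 0], [0, 0.12, 0, 0, 0, 0, 0], [0, 0.08, 0, 0, 0, 0, 0], [0, 0, 0, 0, 0, 0, 0]]]}}

```text
time_s: 13.15
eef_pos: [576.7, -51.4, 52.8]
ee_rot: [0.0, 1.0, -0.02, 0.0]
force: [0.3, 1.2, -0.2]
grip_width: -0.002
grip_force: 0.0
```

>>> {"method": "arm_command", "body": {"steps": [[[0, 0.08, 0, 0, 0, 0, 0], [0, 0, 0, 0, 0, 0, 0]]]}}

```text
time_s: 13.4
eef_pos: [578.3, -51.3, 52.6]
ee_rot: [-0.0, 1.0, -0.02, -0.003]
force: [-13.3, -0.6, 8.3]
grip_width: -0.004
grip_force: 6.6
```

>>> {"method": "arm_command", "body": {"steps": [[[0, 0.06, 0, 0, 0, 0, 0], [0, 0, 0, 0, 0, 0, 0]]]}}

```text
time_s: 13.65
eef_pos: [578.5, -51.3, 52.5]
ee_rot: [-0.001, 1.0, -0.02, -0.007]
force: [-30.2, -1.3, 19.1]
grip_width: -0.0
grip_force: 15.1
```

Lane 1 is home: 30 N of resistance at the expected position. Next is plate B.

>>> {"method": "arm_command", "body": {"steps": [[[0, -0.2, 0, 0, 0, 0, 0], [0, 0, 0, -0.5, 0, 0, 0], [0.3, 0, 0, -0.5, 0, 0, 0], [0.7, -0.6, -0.5, 0, 0, 0, 0.2], [0.7, -0.6, -0.6, 0, 0, 0, 0.2], [0.7, -0.6, -0.6, 0, 0, 0, 0.2], [0.7, -0.6, -0.6, 0, 0, 0, 0.12], [0.7, -0.2, -0.6, 0, 0, 0, 0]]]}}

```text
time_s: 14.65
eef_pos: [457.3, 105.7, 103.0]
ee_rot: [-0.0, 0.997, -0.074, 0.0]
force: [0.5, 0.1, 0.2]
grip_width: 0.702
grip_force: 0.0
```

```bash
python3 - <<'E'
from h import *
for n in("top","scene"):
    im=capture(n);print(n); [print(*p) for p in plates(n,im) if p[0]<560 and -160<p[1]<300]
    cv2.imwrite(f"pics/{n}5.png",im[:,:,::-1])
need(426.2,104.4,40,-8.5)
E
```

```text
top
467.1 164.9 111 37 88.7 [258.3, 208.8]
542.7 220.2 50 22 84.2 [239.6, 185.0]
scene
495.3 226.3 122 52 -6.8 [391.0, 264.1]
shift/50: [-0.62   0.137  1.26 ] turn/.15: [-0.004 -0.006  0.02 ] pos [457.8 106.7 103. ] t 14.75
```

```bash
python3 - <<'E'
from h import *
im=cv2.imread("pics/scene5.png")[:,:,::-1]
plate_s(im,(335,215,385,255)); plate_s(im,(368,240,420,290))
cv2.imwrite("pics/g5.png",cv2.resize(im[180:300,290:430,::-1],(700,600),interpolation=2))
E
```

```text
plate [468.8 104.5] [ 54. 125.] yaw -8.4
plate [497.9 230.9] [ 52. 124.] yaw -6.9
```

View pics/g5.png

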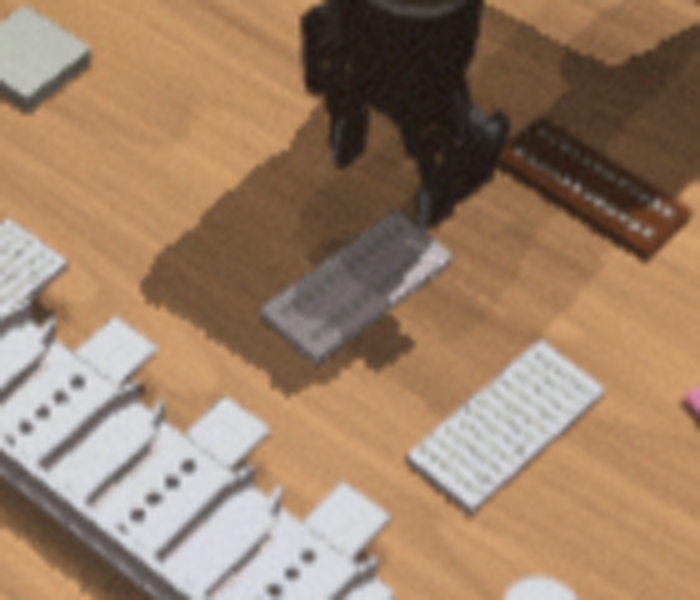

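B hasn't moved and is clear of the brown look-alike. I'll descend on it.

>>> {"method": "arm_command", "body": {"steps": [[[0.7, -0.31, 0.07, 0, 0, 0, 0.02], [0.7, -0.31, 0.07, 0, 0, 0, 0], [0.7, 0, 0, 0.6, 0, 0, 0], [0.7, 0, 0, 0.6, 0, 0, 0], [0.69, 0, 0, 0.4, 0, 0, 0], [0.68, 0, 0, 0.2, 0, 0, 0], [0.68, 0, 0, 0, 0, 0, 0], [0.68, 0, 0, 0, 0, 0, 0]]]}}

```text
time_s: 15.75
eef_pos: [427.2, 102.2, 13.5]
ee_rot: [-0.0, 0.997, -0.076, 0.001]
force: [0.0, 0.1, -0.1]
grip_width: 0.687
grip_force: 0.0
```

>>> {"method": "arm_command", "body": {"steps": [[[0.3, 0, 0, 0, 0, 0, 0], [0.3, 0, 0, 0, 0, 0, 0], [0.3, 0, 0, 0, 0, 0, 0], [0.3, 0, 0, 0, 0, 0, 0]]], "squeeze": 70}}

```text
time_s: 16.25
eef_pos: [427.2, 102.3, 14.0]
ee_rot: [0.0, 0.997, -0.075, 0.001]
force: [-2.8, -0.2, 11.3]
grip_width: 0.559
grip_force: 71.2
```

>>> {"method": "arm_command", "body": {"steps": [[[0.3, 0, 0, -0.1, 0, 0, 0], [0.3, 0, 0, -0.4, 0, 0, 0], [0.3, 0, 0, -0.6, 0, 0, 0], [0.3, 0, 0, -0.3, 0, 0, -0.37], [0.3, 0.4, 0, 0, 0, 0, -0.36], [0.3, 0.4, 0, 0, 0, 0, 0], [0.3, 0.4, -0.2, 0, 0, 0, 0], [0.3, 0, 0, 0, 0, 0, 0]]]}}

```text
time_s: 17.25
eef_pos: [487.4, 108.9, 82.9]
ee_rot: [-0.0, 1.0, -0.021, 0.0]
force: [0.4, 0.1, -1.8]
grip_width: 0.556
grip_force: 72.6
```

```bash
python3 - <<'E'
from h import *
im=capture("scene");s=sense();print(s["force"],s["grip_force"],s["grip_width"])
need(525.8,122,84,-2.3)
cv2.imwrite("pics/g6.png",cv2.resize(im[190:300,310:430,::-1],(655,600),interpolation=2))
E
```

```text
[-1.2955929  -0.1300921  -3.09631864] 72.62009739875793 0.5592085073595927
shift/50: [ 0.774 -0.296 -0.027] turn/.15: [ 0.001  0.005 -0.007] pos [486.5 108.8  82.7] t 17.3
```

View pics/g6.png

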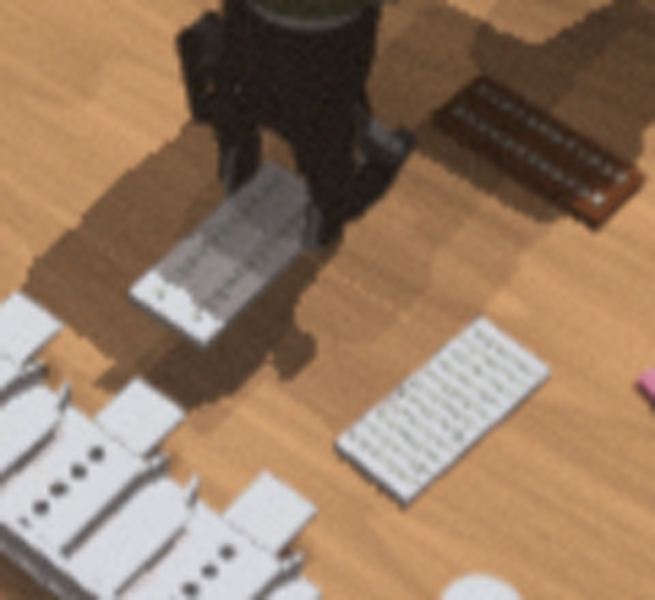

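Plate B is held level, with its front corners at crop (132,292) and (205,345). I'll move to the lane-3 mouth and insert it.

>>> {"method": "arm_command", "body": {"steps": [[[0.3, 0.39, -0.15, 0, 0, 0, 0], [0.3, 0.39, -0.15, 0, 0, 0, 0], [0.3, 0, 0, 0.3, 0, 0, 0], [0.3, 0, 0, 0.21, 0, 0, 0], [0.3, 0, 0, 0, 0, 0, 0], [0.3, 0.3, 0, 0, 0, 0, 0], [0.3, 0.3, 0, 0, 0, 0, 0], [0.3, 0, 0, 0, 0, 0, 0]]]}}

```text
time_s: 18.3
eef_pos: [556.6, 120.6, 57.4]
ee_rot: [0.0, 1.0, -0.021, 0.0]
force: [0.3, 0.5, -2.5]
grip_width: 0.559
grip_force: 72.6
```

>>> {"method": "arm_command", "body": {"steps": [[[0.3, 0.15, 0, 0.01, 0, 0, 0], [0.3, 0.15, 0, 0, 0, 0, 0], [0.3, 0, 0, 0, 0, 0, 0]]]}}

```text
time_s: 18.68
eef_pos: [571.8, 120.1, 56.8]
ee_rot: [0.0, 1.0, -0.021, 0.0]
force: [-0.5, -0.4, -1.2]
grip_width: 0.562
grip_force: 72.6
```

>>> {"method": "arm_command", "body": {"steps": [[[0.3, 0.2, 0, 0, 0, 0, 0], [0.3, 0.2, 0, 0, 0, 0, 0], [0.3, 0.15, 0, 0, 0, 0, 0], [0.3, 0, 0, 0, 0, 0, 0]]]}}

```text
time_s: 19.18
eef_pos: [599.4, 119.0, 56.6]
ee_rot: [-0.0, 1.0, -0.021, 0.0]
force: [-0.7, 0.3, -1.4]
grip_width: 0.561
grip_force: 72.6
```

>>> {"method": "arm_command", "body": {"steps": [[[0.3, 0.15, 0, 0, 0, 0, 0], [0.3, 0.06, 0, 0, 0, 0, 0], [0.3, 0, 0, 0, 0, 0, 0]]]}}

```text
time_s: 19.55
eef_pos: [609.6, 118.6, 56.7]
ee_rot: [-0.0, 1.0, -0.021, -0.0]
force: [0.1, 0.3, -2.2]
grip_width: 0.557
grip_force: 72.6
```

Smooth so far. Now I'll press it home and release.

>>> {"method": "arm_command", "body": {"steps": [[[0.3, 0.1, 0, 0, 0, 0, 0], [0.3, 0, 0, 0, 0, 0, 0]]]}}

```text
time_s: 19.8
eef_pos: [614.7, 118.4, 56.8]
ee_rot: [-0.0, 1.0, -0.021, 0.0]
force: [-0.3, 0.2, -2.4]
grip_width: 0.559
grip_force: 72.6
```

>>> {"method": "arm_command", "body": {"steps": [[[0.3, 0.06, 0, 0, 0, 0, 0], [0.3, 0, 0, 0, 0, 0, 0]]]}}

```text
time_s: 20.05
eef_pos: [617.5, 118.3, 56.8]
ee_rot: [0.0, 1.0, -0.021, 0.0]
force: [-0.5, -0.6, -2.7]
grip_width: 0.558
grip_force: 72.6
```

>>> {"method": "arm_command", "body": {"steps": [[[0.3, 0.05, 0, 0, 0, 0, 0], [0.3, 0, 0, 0, 0, 0, 0]]]}}

```text
time_s: 20.3
eef_pos: [618.5, 118.4, 56.1]
ee_rot: [-0.0, 1.0, -0.021, -0.002]
force: [-6.6, 0.8, -0.8]
grip_width: 0.559
grip_force: 72.7
```

>>> {"method": "arm_command", "body": {"steps": [[[0.3, 0.05, 0, 0, 0, 0, 0], [0.3, 0, 0, 0, 0, 0, 0]]]}}

```text
time_s: 20.55
eef_pos: [618.7, 118.6, 55.2]
ee_rot: [-0.0, 1.0, -0.021, -0.006]
force: [-17.3, 0.2, 1.4]
grip_width: 0.563
grip_force: 72.8
```

>>> {"method": "arm_command", "body": {"steps": [[[0.3, -0.02, 0, 0.03, 0, 0, 0], [0.75, 0, 0, 0, 0, 0, 0], [0.75, 0, 0, 0, 0, 0, 0], [0.75, 0, 0, -0.5, 0, 0, 0], [0.75, 0, 0, -0.4, 0, 0, 0], [0.2, -0.6, 0, 0, 0, 0, 0], [0, -0.6, 0, 0, 0, 0, 0], [0, 0, 0, 0, 0, 0, 0]]]}}

```text
time_s: 21.55
eef_pos: [560.7, 120.8, 100.9]
ee_rot: [-0.0, 1.0, -0.021, 0.0]
force: [0.1, -0.8, 0.0]
grip_width: 0.111
grip_force: 0.0
```

>>> {"method": "arm_command", "body": {"steps": [[[0, 0, 0, 0.4, 0, 0, 0], [0, 0, 0, 0.5, 0, 0, 0], [0, 0.2, 0, 0, 0, 0, 0], [0, 0.2, 0, 0, 0, 0, 0], [0, 0, 0, 0, 0, 0, 0]]]}}

```text
time_s: 22.18
eef_pos: [583.0, 119.6, 56.3]
ee_rot: [-0.0, 1.0, -0.021, 0.001]
force: [-0.7, 0.5, -0.7]
grip_width: 0.0
grip_force: 0.0
```

>>> {"method": "arm_command", "body": {"steps": [[[0, 0.05, 0, 0.05, 0, 0, 0], [0, 0.04, 0, 0, 0, 0, 0], [0, 0, 0, 0, 0, 0, 0]]]}}

```text
time_s: 22.55
eef_pos: [584.9, 119.8, 52.8]
ee_rot: [0.0, 1.0, -0.021, -0.002]
force: [-6.3, -0.4, 3.3]
grip_width: -0.0
grip_force: 2.9
```

>>> {"method": "arm_command", "body": {"steps": [[[0, 0.06, 0, 0, 0, 0, 0], [0, 0, 0, 0, 0, 0, 0]]]}}

```text
time_s: 22.8
eef_pos: [585.2, 119.8, 52.7]
ee_rot: [0.0, 1.0, -0.02, -0.005]
force: [-20.6, -1.9, 15.4]
grip_width: -0.003
grip_force: 10.7
```

Lane 3 is home. Now plate A.

>>> {"method": "arm_command", "body": {"steps": [[[0, -0.2, 0, 0, 0, 0, 0], [0.2, 0, 0, -0.5, 0, 0, 0], [0.7, 0, 0, -0.4, 0, 0, 0], [0.7, -0.58, -0.53, 0, 0, 0, 0], [0.7, -0.58, -0.53, 0, 0, 0, 0], [0.7, -0.58, -0.53, 0, 0, 0, 0], [0.7, -0.58, -0.53, 0, 0, 0, 0.26], [0.7, 0, 0, 0, 0, 0, 0.26]]]}}

```text
time_s: 23.8
eef_pos: [465.8, 232.2, 98.0]
ee_rot: [-0.0, 0.998, -0.059, 0.0]
force: [0.8, -0.5, -0.7]
grip_width: 0.696
grip_force: 0.0
```

```bash
python3 - <<'E'
from h import *
im=capture("scene");cv2.imwrite("pics/scene7.png",im[:,:,::-1])
plate_s(im,(368,240,420,290)); need(453.3,231,40,-6.9)
cv2.imwrite("pics/g7.png",cv2.resize(im[190:330,250:430,::-1],(720,560),interpolation=2))
E
```

```text
plate [497.9 231.2] [ 52. 124.] yaw -7.0
shift/50: [-0.266  0.044  1.162] turn/.15: [-0.002 -0.005 -0.001] pos [466.7 231.6  98.1] t 23.85
```

View pics/g7.png

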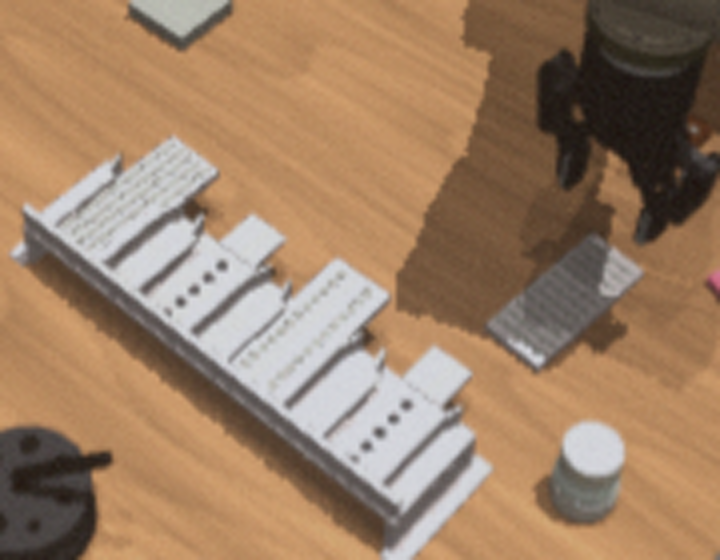

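Lanes 1 and 3 are home, and plate A is still where it was at about (565,300). Lowering to grasp it.

>>> {"method": "arm_command", "body": {"steps": [[[0.7, -0.26, 0.04, 0, 0, 0, 0], [0.7, 0, 0, 0.5, 0, 0, 0], [0.7, 0, 0, 0.5, 0, 0, 0], [0.69, 0, 0, 0.4, 0, 0, 0], [0.68, 0, 0, 0.29, 0, 0, 0], [0.68, 0, 0, 0, 0, 0, 0], [0.68, 0, 0, 0, 0, 0, 0]]]}}

```text
time_s: 24.72
eef_pos: [454.7, 230.3, 14.0]
ee_rot: [-0.0, 0.998, -0.06, 0.001]
force: [0.9, -0.4, 0.6]
grip_width: 0.674
grip_force: 0.0
```

>>> {"method": "arm_command", "body": {"steps": [[[0.3, 0, 0, 0, 0, 0, 0], [0.3, 0, 0, 0, 0, 0, 0], [0.3, 0, 0, 0, 0, 0, 0], [0.3, 0, 0, 0, 0, 0, 0]]], "squeeze": 70}}

```text
time_s: 25.22
eef_pos: [454.8, 230.4, 14.6]
ee_rot: [-0.0, 0.998, -0.06, 0.001]
force: [-2.6, 0.0, 7.5]
grip_width: 0.56
grip_force: 72.1
```

>>> {"method": "arm_command", "body": {"steps": [[[0.3, 0, 0, -0.1, 0, 0, 0], [0.3, 0, 0, -0.4, 0, 0, 0], [0.3, 0, 0, -0.6, 0, 0, -0.26], [0.3, 0, 0, -0.3, 0, 0, -0.26], [0.3, 0.5, 0.13, 0, 0, 0, 0], [0.3, 0.5, 0.14, 0, 0, 0, 0], [0.3, 0.48, 0.13, 0, 0, 0, 0], [0.3, 0, 0, 0, 0, 0, 0]]]}}

```text
time_s: 26.22
eef_pos: [528.3, 206.5, 83.3]
ee_rot: [-0.0, 1.0, -0.021, 0.0]
force: [-1.2, 0.0, -1.8]
grip_width: 0.558
grip_force: 72.7
```

```bash
python3 - <<'E'
from h import *
s=sense();print(s["grip_force"],s["grip_width"],s["force"]);need(528.2,207,57.5,-2.3)
E
```

```text
72.71762251853943 0.5576101893148538 [-1.16693696  0.00803759 -1.754926  ]
shift/50: [-0.002 -0.009  0.517] turn/.15: [-0.    -0.003 -0.019] pos [528.3 206.5  83.3] t 26.23
```

>>> {"method": "arm_command", "body": {"steps": [[[0.3, 0, -0.01, 0.3, 0, 0, 0], [0.3, 0, 0, 0.22, 0, 0, 0], [0.3, 0, 0, 0, 0, 0, 0], [0.3, 0.3, 0, 0, 0, 0, 0], [0.3, 0.3, 0, 0, 0, 0, 0], [0.3, 0, 0, 0, 0, 0, 0]]]}}

```text
time_s: 26.98
eef_pos: [557.7, 206.4, 57.3]
ee_rot: [-0.0, 1.0, -0.021, 0.0]
force: [0.3, 0.2, -3.1]
grip_width: 0.56
grip_force: 72.7
```

>>> {"method": "arm_command", "body": {"steps": [[[0.3, 0.15, 0, 0.01, 0, 0, 0], [0.3, 0.15, 0, 0, 0, 0, 0], [0.3, 0.1, 0, 0, 0, 0, 0], [0.3, 0, 0, 0, 0, 0, 0]]]}}

```text
time_s: 27.48
eef_pos: [577.6, 205.5, 56.7]
ee_rot: [-0.0, 1.0, -0.021, 0.0]
force: [-0.1, 0.7, -3.0]
grip_width: 0.557
grip_force: 72.7
```

>>> {"method": "arm_command", "body": {"steps": [[[0.3, 0.2, 0, 0, 0, 0, 0], [0.3, 0.2, 0, 0, 0, 0, 0], [0.3, 0.2, 0, 0, 0, 0, 0], [0.3, 0, 0, 0, 0, 0, 0]]]}}

```text
time_s: 27.98
eef_pos: [608.0, 204.2, 56.6]
ee_rot: [-0.0, 1.0, -0.021, 0.0]
force: [-0.8, 0.3, -1.7]
grip_width: 0.556
grip_force: 72.7
```

>>> {"method": "arm_command", "body": {"steps": [[[0.3, 0.1, 0, 0, 0, 0, 0], [0.3, 0.05, 0, 0, 0, 0, 0], [0.3, 0, 0, 0, 0, 0, 0]]]}}

```text
time_s: 28.35
eef_pos: [614.9, 204.0, 56.8]
ee_rot: [-0.0, 1.0, -0.021, -0.0]
force: [-0.5, -0.1, -2.6]
grip_width: 0.553
grip_force: 72.7
```

>>> {"method": "arm_command", "body": {"steps": [[[0.3, 0.06, 0, 0, 0, 0, 0], [0.3, 0, 0, 0, 0, 0, 0]]]}}

```text
time_s: 28.6
eef_pos: [618.0, 203.9, 56.8]
ee_rot: [-0.0, 1.0, -0.021, 0.0]
force: [0.3, 0.5, -2.2]
grip_width: 0.555
grip_force: 72.7
```

>>> {"method": "arm_command", "body": {"steps": [[[0.3, 0, 0, 0.04, 0, 0, 0], [0.75, 0, 0, 0, 0, 0, 0], [0.75, 0, 0, 0, 0, 0, 0], [0.75, 0, 0, -0.5, 0, 0, 0], [0.75, 0, 0, -0.4, 0, 0, 0], [0.2, -0.6, 0, 0, 0, 0, 0], [0, -0.6, 0, 0, 0, 0, 0], [0, 0, 0, 0, 0, 0, 0]]]}}

```text
time_s: 29.6
eef_pos: [556.8, 206.7, 100.3]
ee_rot: [-0.0, 1.0, -0.02, -0.0]
force: [0.8, 0.6, 0.2]
grip_width: 0.111
grip_force: 0.0
```

>>> {"method": "arm_command", "body": {"steps": [[[0, 0, 0, 0.45, 0, 0, 0], [0, 0, 0, 0.5, 0, 0, 0], [0, 0.15, 0, 0, 0, 0, 0], [0, 0.2, 0, 0, 0, 0, 0], [0, 0.12, 0, 0, 0, 0, 0], [0, 0, 0, 0, 0, 0, 0]]]}}

```text
time_s: 30.35
eef_pos: [582.2, 205.3, 52.9]
ee_rot: [-0.0, 1.0, -0.021, 0.001]
force: [-0.7, 0.1, -0.6]
grip_width: -0.005
grip_force: 0.0
```

>>> {"method": "arm_command", "body": {"steps": [[[0, 0.08, 0, 0, 0, 0, 0], [0, 0, 0, 0, 0, 0, 0]]]}}

```text
time_s: 30.6
eef_pos: [585.5, 205.3, 52.4]
ee_rot: [-0.0, 1.0, -0.021, 0.0]
force: [-0.3, 0.4, -0.5]
grip_width: -0.001
grip_force: 0.0
```

>>> {"method": "arm_command", "body": {"steps": [[[0, 0.08, 0, 0, 0, 0, 0], [0, 0, 0, 0, 0, 0, 0]]]}}

```text
time_s: 30.85
eef_pos: [588.5, 205.2, 52.2]
ee_rot: [0.0, 1.0, -0.021, -0.002]
force: [-6.3, 0.5, 4.6]
grip_width: -0.004
grip_force: 3.1
```

>>> {"method": "arm_command", "body": {"steps": [[[0, 0.04, 0, 0, 0, 0, 0], [0, 0, 0, 0, 0, 0, 0]]]}}

```text
time_s: 31.1
eef_pos: [588.6, 205.3, 52.1]
ee_rot: [0.0, 1.0, -0.021, -0.004]
force: [-15.6, -1.2, 9.7]
grip_width: 0.0
grip_force: 8.4
```

All three plates are home. From both views the blower is at about (561,-402) with heading about 152°, and the knob position agrees to 2 mm. I'll lift and travel over to it.

>>> {"method": "arm_command", "body": {"steps": [[[0, -0.3, 0, 0, 0, 0, 0], [0, 0, 0, -0.6, 0, 0, 0], [0.2, 0, 0, -0.9, 0, 0, 0], [0.4, 0, 0, -0.9, 0, 0, 0], [0.4, 0, 0, -0.9, 0, 0, 0], [0.4, 0, 0, -0.7, 0, 0, 0], [0.4, -0.3, 0.7, 0, 0, 0, 0], [0.4, -0.3, 0.8, 0, 0, 0, 0]]]}}

```text
time_s: 32.1
eef_pos: [543.0, 131.3, 252.6]
ee_rot: [0.0, 1.0, -0.02, 0.001]
force: [0.6, -0.6, 0.7]
grip_width: 0.403
grip_force: 0.0
```

>>> {"method": "arm_command", "body": {"steps": [[[0.4, 0, 0.9, 0, 0, 0, 0], [0.4, 0, 0.9, 0, 0, 0, 0], [0.4, 0, 0.9, 0, 0, 0, 0], [0.4, 0, 0.9, 0, 0, 0, 0], [0.4, 0, 0.9, 0, 0, 0, 0], [0.4, 0, 0.9, 0, 0, 0, 0], [0.4, 0, 0.9, 0, 0, 0, 0], [0.4, 0, 0, 0, 0, 0, 0]]]}}

```text
time_s: 33.1
eef_pos: [529.9, -185.3, 252.0]
ee_rot: [0.0, 1.0, -0.023, -0.0]
force: [0.0, 1.0, -0.2]
grip_width: 0.401
grip_force: 0.0
```

>>> {"method": "arm_command", "body": {"steps": [[[0.4, 0, 0.6, 0, 0, 0, -0.75], [0.4, 0, 0.6, 0, 0, 0, -0.75], [0.4, 0, 0.6, 0, 0, 0, -0.76], [0.4, 0, 0, 0, 0, 0, 0]]]}}

```text
time_s: 33.6
eef_pos: [536.7, -272.7, 251.9]
ee_rot: [-0.0, 0.989, 0.148, -0.0]
force: [-0.5, -0.1, -0.9]
grip_width: 0.403
grip_force: 0.0
```

```bash
python3 - <<'E'
from h import *
im=capture("scene");s=sense();print(s["force"],s["joints"].round(2))
need(511.9,-406.5,250,17)
m=capture("top")
cv2.imwrite("pics/g8.png",np.hstack([cv2.resize(im[180:330,250:430,::-1],(600,500),interpolation=2)]))
E
```

```text
[ 0.08504872  0.79088855 -0.14197796] [-0.66  0.48  1.24  0.    1.42  0.61]
shift/50: [-1.26   2.434  0.04 ] turn/.15: [-0.004  0.    -0.005] pos [ 536.7 -271.7  252.1] t 33.65
```

>>> {"method": "arm_command", "body": {"steps": [[[0.4, -0.31, 0.6, 0, 0, 0, 0], [0.4, -0.32, 0.61, 0, 0, 0, 0], [0.4, -0.31, 0.61, 0, 0, 0, 0], [0.4, -0.32, 0.61, 0, 0, 0, 0], [0.4, 0, 0, 0, 0, 0, 0]]]}}

```text
time_s: 34.33
eef_pos: [511.6, -407.3, 252.0]
ee_rot: [-0.0, 0.989, 0.147, -0.0]
force: [-0.5, 0.9, -0.2]
grip_width: 0.399
grip_force: 0.0
```

```bash
python3 - <<'E'
from h import *
need(511.9,-406.5,165,17)
im=capture("scene"); im2=capture("top")
g=lambda a:np.clip((a/255.)**.45*255,0,255).astype(np.uint8)
cv2.imwrite("pics/g9.png",np.hstack([cv2.resize(g(im)[90:190,190:280,::-1],(396,440),interpolation=2),cv2.resize(im[200:320,250:360,::-1],(403,440),interpolation=2)]))
E
```

```text
shift/50: [ 0.011 -0.013  1.74 ] turn/.15: [-0.002  0.001 -0.011] pos [ 511.6 -407.3  252. ] t 34.33
```

View pics/g9.png

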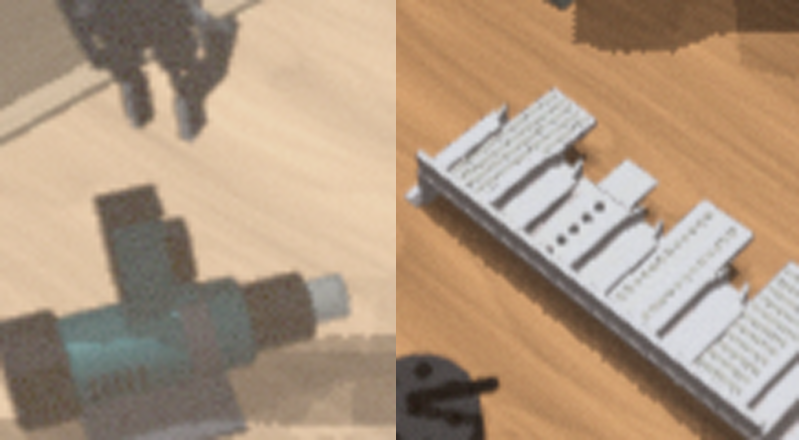

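All three plates sit in lanes 1, 3 and 4, and the fingertips hang above and beside the handle's corner. I'll lower carefully.

>>> {"method": "arm_command", "body": {"steps": [[[0.4, 0, 0, 0.5, 0, 0, 0], [0.4, 0, 0, 0.25, 0, 0, 0], [0.4, 0, 0, 0.1, 0, 0, 0], [0.4, 0, 0, 0.1, 0, 0, 0], [0.4, 0, 0, 0, 0, 0, 0]]]}}

```text
time_s: 35.05
eef_pos: [511.9, -406.7, 205.0]
ee_rot: [0.0, 0.989, 0.148, 0.0]
force: [0.2, 0.1, 0.5]
grip_width: 0.4
grip_force: 0.0
```

>>> {"method": "arm_command", "body": {"steps": [[[0.4, 0, 0, 0.2, 0, 0, 0], [0.4, 0, 0, 0.3, 0, 0, 0], [0.4, 0, 0, 0.28, 0, 0, 0], [0.4, 0, 0, 0, 0, 0, 0]]]}}

```text
time_s: 35.55
eef_pos: [511.4, -406.4, 164.0]
ee_rot: [-0.001, 0.989, 0.148, -0.001]
force: [-1.3, -0.1, 1.0]
grip_width: 0.402
grip_force: 0.0
```

>>> {"method": "arm_command", "body": {"steps": [[[0.4, 0.07, 0.07, 0, 0, 0, 0], [0.4, 0, 0, 0, 0, 0, 0]]]}}

```text
time_s: 35.8
eef_pos: [516.7, -409.5, 166.3]
ee_rot: [0.001, 0.989, 0.148, 0.0]
force: [-0.4, -0.5, 0.1]
grip_width: 0.403
grip_force: 0.0
```

>>> {"method": "arm_command", "body": {"steps": [[[0.4, 0.04, 0.04, 0, 0, 0, 0], [0.4, 0, 0, 0, 0, 0, 0]]]}}

```text
time_s: 36.05
eef_pos: [518.5, -410.4, 166.1]
ee_rot: [-0.0, 0.989, 0.148, -0.0]
force: [-2.8, 2.0, 3.8]
grip_width: 0.397
grip_force: 2.1
```

>>> {"method": "arm_command", "body": {"steps": [[[0.4, 0.04, 0.04, 0, 0, 0, 0], [0.4, 0, 0, 0, 0, 0, 0]]]}}

```text
time_s: 36.3
eef_pos: [521.1, -411.8, 166.0]
ee_rot: [-0.0, 0.989, 0.148, -0.0]
force: [-4.5, 2.2, 3.7]
grip_width: 0.399
grip_force: 2.8
```

Trigger contact is where predicted. I'll keep pressing.

>>> {"method": "arm_command", "body": {"steps": [[[0.4, 0.05, 0.05, 0, 0, 0, 0], [0.4, 0, 0, 0, 0, 0, 0]]]}}

```text
time_s: 36.55
eef_pos: [524.0, -413.4, 166.1]
ee_rot: [-0.0, 0.989, 0.148, -0.001]
force: [-7.0, 2.1, 4.7]
grip_width: 0.398
grip_force: 3.6
```

>>> {"method": "arm_command", "body": {"steps": [[[0.4, 0.04, 0.04, 0, 0, 0, 0], [0.4, 0, 0, 0, 0, 0, 0]]]}}

```text
time_s: 36.8
eef_pos: [526.3, -414.6, 166.1]
ee_rot: [-0.001, 0.989, 0.148, -0.001]
force: [-8.4, 3.5, 5.6]
grip_width: 0.401
grip_force: 4.2
```

>>> {"method": "arm_command", "body": {"steps": [[[0.4, 0.03, 0.03, 0, 0, 0, 0], [0.4, 0, 0, 0, 0, 0, 0]]]}}

```text
time_s: 37.05
eef_pos: [527.5, -415.3, 166.1]
ee_rot: [-0.001, 0.989, 0.148, -0.002]
force: [-11.5, 6.0, 6.7]
grip_width: 0.401
grip_force: 6.6
```

The trigger is right in at about 13 N. Now the button.

>>> {"method": "arm_command", "body": {"steps": [[[0.4, 0.015, 0.015, 0, 0, 0, 0], [0.4, 0.05, -0.05, 0, 0, 0, 0], [0.4, 0, 0, 0, 0, 0, 0]]]}}

```text
time_s: 37.42
eef_pos: [528.9, -413.4, 165.7]
ee_rot: [-0.001, 0.989, 0.148, -0.003]
force: [-17.6, 3.4, 5.4]
grip_width: 0.398
grip_force: 8.3
```

>>> {"method": "arm_command", "body": {"steps": [[[0.4, 0.04, -0.04, 0, 0, 0, 0], [0.4, 0, 0, 0, 0, 0, 0]]]}}

```text
time_s: 37.67
eef_pos: [529.8, -411.6, 165.4]
ee_rot: [-0.001, 0.989, 0.148, -0.003]
force: [-18.6, -0.3, 4.3]
grip_width: 0.403
grip_force: 9.1
```

>>> {"method": "arm_command", "body": {"steps": [[[0.4, 0.04, -0.04, 0, 0, 0, 0], [0.4, 0, 0, 0, 0, 0, 0]]]}}

```text
time_s: 37.92
eef_pos: [530.9, -409.4, 165.2]
ee_rot: [-0.0, 0.989, 0.148, -0.004]
force: [-19.3, -3.2, 2.9]
grip_width: 0.402
grip_force: 9.2
```

>>> {"method": "arm_command", "body": {"steps": [[[0.4, 0.04, -0.04, 0, 0, 0, 0], [0.4, 0, 0, 0, 0, 0, 0]]]}}

```text
time_s: 38.17
eef_pos: [532.3, -406.9, 165.1]
ee_rot: [-0.0, 0.989, 0.148, -0.004]
force: [-18.5, -2.3, 1.4]
grip_width: 0.399
grip_force: 9.4
```

>>> {"method": "arm_command", "body": {"steps": [[[0.4, 0.04, -0.04, 0, 0, 0, 0], [0.4, 0, 0, 0, 0, 0, 0]]]}}

```text
time_s: 38.42
eef_pos: [533.2, -405.2, 165.2]
ee_rot: [0.0, 0.989, 0.147, -0.004]
force: [-19.9, -6.1, 1.3]
grip_width: 0.398
grip_force: 12.6
```

>>> {"method": "arm_command", "body": {"steps": [[[0.4, 0.03, -0.03, 0, 0, 0, 0], [0.4, 0, 0, 0, 0, 0, 0]]]}}

```text
time_s: 38.67
eef_pos: [533.4, -404.8, 165.2]
ee_rot: [0.001, 0.989, 0.147, -0.005]
force: [-23.2, -12.2, 0.9]
grip_width: 0.403
grip_force: 14.9
```

>>> {"method": "arm_command", "body": {"steps": [[[0.4, 0.03, -0.03, 0, 0, 0, 0], [0.4, 0, 0, 0, 0, 0, 0]]]}}

```text
time_s: 38.92
eef_pos: [533.8, -404.2, 165.3]
ee_rot: [0.002, 0.989, 0.146, -0.005]
force: [-26.4, -17.9, 0.0]
grip_width: 0.403
grip_force: 18.0
```

The button bottomed at the predicted depth. Now I'll ease the trigger out with the button held.

>>> {"method": "arm_command", "body": {"steps": [[[0.4, -0.04, -0.04, 0, 0, 0, 0], [0.4, -0.03, -0.03, 0, 0, 0, 0], [0.4, 0, 0, 0, 0, 0, 0]]]}}

```text
time_s: 39.3
eef_pos: [531.4, -402.6, 165.7]
ee_rot: [0.004, 0.989, 0.146, -0.002]
force: [-12.8, -22.3, -3.2]
grip_width: 0.399
grip_force: 15.5
```

>>> {"method": "arm_command", "body": {"steps": [[[0.4, -0.04, -0.04, 0, 0, 0, 0], [0.4, 0, 0, 0, 0, 0, 0]]]}}

```text
time_s: 39.55
eef_pos: [529.4, -401.4, 166.0]
ee_rot: [0.005, 0.989, 0.146, -0.002]
force: [-10.3, -24.0, -3.8]
grip_width: 0.403
grip_force: 14.4
```

>>> {"method": "arm_command", "body": {"steps": [[[0.4, -0.08, 0.06, 0, 0, 0, 0], [0.4, -0.1, 0.1, 0, 0, 0, 0], [0.4, -0.1, 0.1, 0, 0, 0, 0], [0.4, 0, 0, 0, 0, 0, 0]]]}}

```text
time_s: 40.05
eef_pos: [522.1, -412.5, 165.7]
ee_rot: [-0.0, 0.989, 0.148, 0.0]
force: [-0.4, -0.7, 0.4]
grip_width: 0.399
grip_force: 0.0
```

>>> {"method": "arm_command", "body": {"steps": [[[0.4, -0.08, -0.08, 0, 0, 0, 0], [0.4, -0.05, 0, 0, 0, 0, 0], [0.4, 0, 0, -0.3, 0, 0, 0], [0.4, 0, 0, -0.7, 0, 0, 0], [0.4, 0, 0, -0.8, 0, 0, 0], [0.4, -0.8, 0, 0, 0, 0, 0], [0.4, -0.8, 0, 0, 0, 0, 0], [0.4, 0, 0, 0, 0, 0, 0]]]}}

```text
time_s: 41.05
eef_pos: [436.6, -434.8, 257.4]
ee_rot: [0.001, 0.989, 0.147, 0.0]
force: [1.1, 0.4, -0.2]
grip_width: 0.398
grip_force: 0.0
```

```bash
python3 - <<'E'
from h import *
im=capture("scene"); t=capture("top"); cv2.imwrite("pics/f_top.png",t[:,:,::-1]); cv2.imwrite("pics/f_s.png",im[:,:,::-1])
print(sense()["force"],sense()["time_s"])
g=lambda a:np.clip((a/255.)**.45*255,0,255).astype(np.uint8)
o=cv2.imread("pics/scene0.png")[:,:,::-1]
A=[cv2.resize(g(x)[125:185,200:255,::-1],(385,420),interpolation=2) for x in(o,im)]
cv2.imwrite("pics/f.png",np.hstack(A))
# block and jar unchanged?
for n,i in(("top",t),("scene",im)): [print(n,*p) for p in plates(n,i) if (400<p[0]<500 and -230<p[1]<-160) or (580<p[0]<640 and 290<p[1]<345)]
E
```

```text
[ 0.58271369 -0.46135087  0.50357508] 41.15
top 451.2 -190.0 65 62 -1.8 [374.5, 210.1]
top 623.1 334.0 40 38 -45.6 [203.3, 160.3]
scene 588.6 307.7 43 40 31.8 [398.1, 301.8]
scene 446.9 -195.2 64 63 88.1 [292.9, 189.6]
```

View pics/f.png

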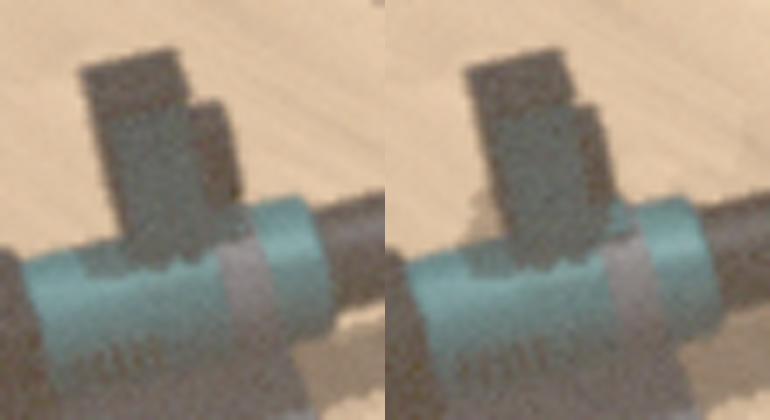

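The before/after picture shows the trigger staying in on its lock: its bar is clearly narrower, from x 190–240 before to 575–615 now. The block and jar haven't moved. One numeric check of the plates' rear ends, then I'll hand in.

```bash
python3 - <<'E'
from h import *
th=np.radians(-2.3);u=np.array([np.cos(th),np.sin(th)]);v=np.array([-u[1],u[0]])
for n in("top","scene"):
    g=cv2.imread("pics/f_top.png" if n=="top" else "pics/f_s.png").astype(int); m=(g.min(2)>110)&(g.max(2)-g.min(2)<50)
    yx=np.argwhere(m)[:,::-1]; w=ray(n,yx,50)[:,:2]
    for k,c in((1,(648.9,-53.1)),(3,(655.7,116.8)),(4,(659.1,201.7))):
        d=w-np.array(c); a,b=d@u,d@v; s=(abs(b)<20)&(a>-90)&(a<-20); print(n,k,np.percentile(a[s],[0,1]).round(1))
print([ (round(p[0]),round(p[1])) for p in plates("top",cv2.imread("pics/f_top.png")[:,:,::-1]) if 350<p[0]<560 and abs(p[1])<300])
E
```

```text
top 1 [-62.  -61.9]
top 3 [-58.9 -58.9]
top 4 [-60.3 -60.2]
scene 1 [-60.  -59.5]
scene 3 [-58.4 -57.8]
scene 4 [-58.1 -57.8]
[(451, -190)]
```

```bash
python3 -c "
from rig import *
print(finish_job())"
```

```text
the job is handed in; nothing more can be done
None
```

I slid all three plates present fully home, in lanes 1, 3 and 4, locked the blower's trigger on, left the block and jar where they were, and handed the job in at about 41 s of the 210 s allowed.

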